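Jack down the slab roller's stabilizer leg onto its bearing board

ROBOT

A 6-joint arm with a two-finger parallel gripper is mounted at the origin on the work surface. World frame = base frame: x ahead of the robot, y to its left, z up, the work surface at z = 0. Lengths are in mm, angles in rad, forces in N, time in s.
With the tool pointing down it reaches from about 350 to 775 mm from the base axis. Payload 7.3 kg.
Tool frame: the origin (TCP) lies at the centre of the arm's flange, where the gripper is bolted on; the fingertips stand 178 mm ahead of it and the grasp point (between the pads) lies 159 mm ahead of it; z points along the fingers, y is the direction in which the jaws open and shut (so a half turn about z gives the same grasp; the last joint's range is limited). The gripper opens to 92 mm and grips with 3 to 60 N. Pads are 19 mm wide; open, the fingers measure 130 mm over their backs; the gripper's body (75 mm by 190 mm) begins 47 mm behind the grasp point.
Start: joints at [-1.449, 0.342, 1.524, -0, 1.275, -0.146], TCP at [138.94, -506.284, 404.741] pointing down, gripper open.
Joint ranges: [-2.53, 2.53], [-0.77, 2.02], [0.04, 2.7], [-1, 4.14], [0.28, 2.66], [-3.11, 3.11]. Speed limits (rad/s): [2.57, 2.57, 3.14, 3.14, 3.14, 3.14].

INTERFACE

Orientations are given as [roll, pitch, yaw] about the fixed x, y, z axes, in that order (R = Rz(yaw) Ry(pitch) Rx(roll)).
In Python, from plant import get_obs, capture, close_job gives the robot as it stands. The module is installed in compiled form; this text tells all that it offers.
- The arm moves only by the shell command python3 -m pendant 'ROWS'. ROWS is JSON, a list of rows, each a list of 3 entries, a list of its own where there are three numbers: the shift along the tool's x, y, z in m, then the turn, a rotation vector about the tool's x, y, z in rad, then the finger opening in m, from 0 to 0.0918. In form: [[[tx, ty, tz], [wx, wy, wz], fingers], ...]. A call has 1 to 10 rows; each row is the pose to reach, as a shift and turn from the pose commanded when the call began, along the tool's axes at that moment; what a row does not reach only later rows make up. A row lasts 1/12 s, in which the tool goes at most 41.7 mm and 7.16 degrees, less where a joint would pass 70% of its speed; a pose out of reach is approached as far as the arm can. A call with a gripper value outside its range is refused whole. The fingers move at their own pace and stop on an object; the grip force is fixed at half the most. Time passes only in rows, so rows that repeat a pose let the fingers close. It gives the time, the measured TCP pose, the force and the opening at its end, in the units of the state.
- get_obs(): the state, without advancing time (a new reading comes with each control period).
- capture(name): name is "scene" or "top" or "wrist"; returns a dict with "color" (384x512x3 uint8, red, green, blue), "mtx" (3x3 intrinsics, pixels), "rvec" (rotation vector, rad) and "tvec" (3), from world to camera coordinates, as OpenCV has them. Camera axes: x right, y down, z forward; pixel columns grow to the right and rows downward; lengths in mm; the calibration is good to about 2 mm. A picture is of the moment at which its call begins. There is no depth.
- close_job(): hands the job in, once; it reports no verdict.
The state is a dict: "time": time; "joint_positions": joint angles; "dq": joint speeds; "tau": joint torques, N m; "tool_pos": TCP position; "tcp_rot": TCP orientation; "contact_force": force on the tool from outside, world axes, zero at the start; "moment": the same for the moment, N m; "grip_width": finger opening in mm.
Only numpy, scipy, OpenCV 4.12 (cv2) and the standard library are available. Lean on these libraries where they do the work, as an engineer would, in place of code of your own. Each camera call takes 0.05 s, during which the arm holds its last target. There are 200 camera calls.

TASK

Steady the front of the slab roller: slide the wooden bearing board under the jack's foot so that its steel ring is centred below the jack, then crank the jack clockwise (seen from above) until the foot comes down inside the ring and bears firmly on the board. Feel for the load on the crank and stop at a firm bearing, without forcing the jack; then let go, and leave everything else on the bench where it is.

Things in the scene. Friction and masses are not known exactly. Their poses are not given: they have to be found in the camera images.
- jack_axis (a point): Point on the upright jack's axis at the lower end of its fixed square steel tube (44 mm wide, 56 mm at the gearbox on top), 80 mm above the bench, in the middle of the roller's front edge. Its x axis points level from the open front, where the robot is, in towards the roller.
- jack: The same jack with leg, foot and crank; origin on its axis at bench level, same axes. Out of the tube hangs a round leg with a round rubber foot, 40 mm across. At the start the sole is 22 to 35 mm above the bench (how much is not known), so the board's ring passes below it. The roller's bed begins 70 mm behind the axis, its top 168 mm up, a bracket from 20 mm behind.
- crank_knob (a point): Centre of the crank's wooden knob, an upright cylinder 26 mm across, 50 mm tall, top 290 mm above the bench. It spins freely on its pin, so it can be held at a constant yaw while carried round. It travels on a level circle of 55 mm radius about the jack's axis, starting at any angle. The crank arm is 2 mm below the knob's lower end.
- crank: The crank; origin on the jack's axis at bench level, its -x axis points to the knob. Its angle says nothing of the foot's height. Clockwise seen from above lowers the foot 20 mm a turn; 0.4 to 1.05 turns reach the board. Running free, the knob takes about 6 N along its path, the same all round. It stays where it is left.
- knob: The knob as a body, origin at its lower end. Its load tells the bearing: once the foot meets the board the load along the path climbs steeply and steadily from the free 6 N; at about 10 N (8.8 to 11) the foot bears firmly, which is the aim. Above 13 N the jack is being forced.
- pad_seat (a point): Centre of the bearing board's steel ring, on the board's top face, 14 mm above the board's underside. The board is a loose wooden plate 100 x 100 x 14 mm, about 0.35 kg, lying on the bench, with a tongue 44 mm wide reaching 165 mm from this centre towards its own -x. The ring stands 4 mm high, 60 mm across inside and 72 mm outside. x axis: from the upright grip to the ring.
- pad_grip (a point): Half-way up the upright wooden grip on the board's tongue: a block 34 mm (along the board's x) x 22 mm (along its y, the width to grip) that stands from 14 mm to 70 mm above the underside; this point is 45 mm above the underside and 140 mm on the -x side of the ring's centre. Same axes as pad_seat.
- pad: The bearing board as a whole; origin at its underside, straight below the ring's centre.
- basin: Bystander: clay bowl 116 mm across, 60 mm tall, stands on the other side of the bench from the board; origin at its underside.
- jar: Bystander: glass jar 60 mm across, 80 mm tall, at the left of the roller; origin at its underside.
- mug: Bystander: clay mug 72 mm across, 80 mm tall, at the right of the roller; origin at its underside.
- dish: Bystander: white plate 110 mm across, 18 mm tall, on the roller's bed beside the jack; origin at its underside.
- scraper: Bystander: spatula lying at the left edge; origin at its underside.
- mallet: Bystander: hammer lying at the right edge; origin at its underside.
- bottle: Bystander: white bottle 64 mm across, 170 mm tall, at the right edge; origin at its underside.
- rib: Bystander: flat wooden rib, 85 x 50 x 8 mm, lying on the roller's bed to the right of the jack; origin at its underside.
There are look-alikes about, which are no part of the job. What is meant by the pad is not green, and is the larger of those in its own colour.

How it is judged (in metres and radians):
On the way, in this order (a step that is already met when the one before it is completed fails the run):
1. the board lies flat with its ring centred under the jack, the foot not yet bearing (horizontal distance between pad_seat and jack_axis below 0.01 m and angle between pad's own z axis and vertical below 0.04 rad and height (world z) of pad below 0.004 m and contact force between jack and pad below 2 N), for 0.2 s.
2. the foot has come down inside the ring and bears on the board (horizontal distance between pad_seat and jack_axis below 0.01 m and contact force between jack and pad above 40 N), for 0.2 s.
At the end, for the whole second after the job is handed in: the board lies flat under the jack, the ring's centre within 10 mm of the jack's axis, the foot pressing on it with 40 to 95 N, everything at rest (all of step 2 and angle between pad's own z axis and vertical below 0.04 rad and height (world z) of pad below 0.004 m and contact force between jack and pad below 95 N and linear speed of pad below 0.01 m/s); the robot touches nothing.
It fails at once if the jack is forced: the foot presses on the board with more than 130 N (contact force between jack and pad above 130 N).
It fails at once if a bystander is moved by more than 30 mm (distance of any of basin, jar, mug, dish, scraper, mallet, bottle, rib from where it was at the start of the episode above 0.03 m).
It also fails if it takes over 72 s, if anything falls off the work surface, if the arm or the gripper's body presses on something with over 40 N, if the wrist force passes 120 N, or if a joint passes its speed limit or range.

## Working session

There is one attempt and no reset: what is moved stays moved. The work goes in short steps, Python scripts to look and compute and a shell command to move; the robot and the scene stay as the last step left them, time stands still between calls to the robot, and variables do not carry over. Pictures are saved under pics/ and viewed, about 8 in all and at most 12, crops included, and the job is handed in when it is done.

```bash
mkdir -p pics
cat > h.py <<'E'
import numpy as np, cv2
from plant import get_obs, capture
from scipy.spatial.transform import Rotation as R
def cam(n):
    c=capture(n); return c
def ray(c,u,v,z):
    K=np.array(c['mtx'],float);Rm=cv2.Rodrigues(np.array(c['rvec'],float))[0];t=np.array(c['tvec'],float).ravel()
    d=Rm.T@np.linalg.solve(K,[u,v,1.]);o=-Rm.T@t
    return o+d*(z-o[2])/d[2]
def proj(c,P):
    return cv2.projectPoints(np.array(P,float).reshape(-1,3),np.array(c['rvec'],float),np.array(c['tvec'],float),np.array(c['mtx'],float),None)[0].reshape(-1,2)
def save(c,name): cv2.imwrite('pics/'+name,c['color'][:,:,::-1])
def tool(dw):  # world shift mm -> tool shift m
    o=get_obs(); return R.from_euler('xyz',o['tcp_rot']).inv().apply(dw)/1000
E
python3 - <<'E'
from h import *
import pickle
a=cam('top');b=cam('scene');pickle.dump((a,b),open('c0.pkl','wb'))
im=np.hstack([a['color'],b['color']])
cv2.imwrite('pics/a.png',cv2.resize(a['color'],(800,600),interpolation=2)[:,:,::-1])
cv2.imwrite('pics/b.png',cv2.resize(b['color'],(800,600),interpolation=2)[:,:,::-1])
o=get_obs();print(o)
for c in(a,b): print(ray(c,256,192,0), -cv2.Rodrigues(np.array(c['rvec'],float))[0].T@np.array(c['tvec'],float).ravel())
E
```

```text
{'time': 0.1, 'joint_positions': array([-1.44900730e+00,  3.42664760e-01,  1.52494345e+00, -1.50126029e-05,
        1.27539926e+00, -1.46005827e-01]), 'dq': array([ 3.55311788e-05, -2.08348067e-03, -2.67468164e-03,  1.19985281e-03,
        1.86794919e-04,  4.45016534e-04]), 'tau': array([ 3.22597538e-03, -4.32004023e+01, -2.44695157e+01,  7.19255162e-02,
        5.24943159e-02, -4.91762910e-05]), 'tool_pos': array([ 138.91915729, -506.15773234,  404.10054211]), 'tcp_rot': array([-3.14019080e+00, -1.91634670e-04,  2.67799098e-01]), 'contact_force': array([-0.12672513, -0.92844716, -0.14419547]), 'moment': array([-8.22251120e-05,  3.78259003e-02, -1.17244671e-02]), 'grip_width': 91.81552274540681}
[532.01354663 -13.17779442   0.        ] [ 362.13964637  -20.54043715 1494.324007  ]
[201.05772491   7.64992216   0.        ] [1597.00836024    8.43794984  881.89413812]
```

View pics/a.png

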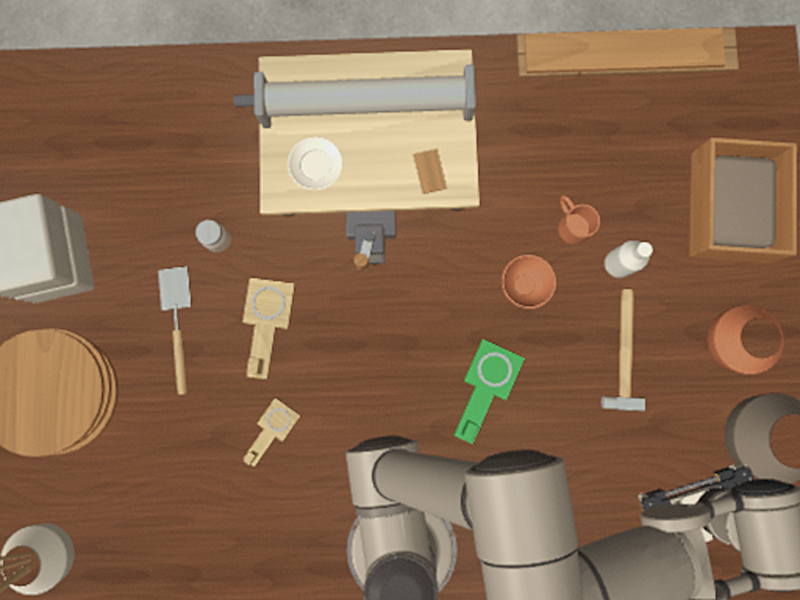

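View pics/b.png

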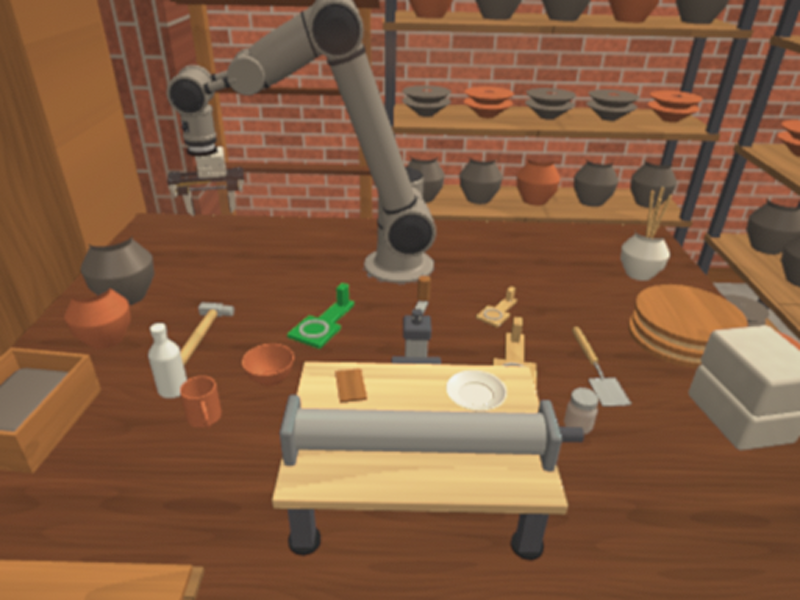

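Three candidate boards appear in the top view (800 px scale). The green one at (494,370) is excluded by its colour. The small wooden one at (278,418) is the smaller of its colour. The large wooden one at (268,303) fits. I'll confirm it and the jack in one crop.

Run:
```python
from h import *
import pickle
a,b=pickle.load(open('c0.pkl','rb'))
# crop cols 140..270 rows 120..250 x? 
t=cv2.resize(a['color'][122:252,140:275],None,fx=4.4,fy=4.4,interpolation=cv2.INTER_CUBIC)
cv2.imwrite('pics/c.png',t[:,:,::-1]);print(t.shape)
s=.64
for n,u,v,z in [('ring',268,303,16),('griptop',258,367,70),('knob',361,262,290),('smallring',278,418,16)]: print(n,ray(a,u*s,v*s,z))
```

```text
(572, 594, 3)
ring [532.20956517 276.7816576   16.        ]
griptop [391.85840552 287.61222903  70.        ]
knob [569.97837926  53.60612869 290.        ]
smallring [282.53147383 256.60020281  16.        ]
```

View pics/c.png

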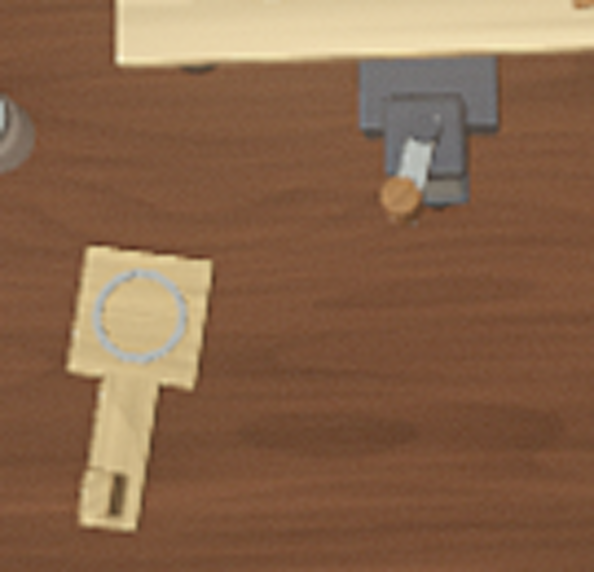

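The crop confirms the large natural-wood board: ring centre at (140,316) and grip top at about (97,492), with its shaded side at (117,495). The knob top is at (401,197), the crank pivot at about (431,122), and the bed's front edge runs from (118,66) to (594,48).

Run:
```python
from h import *
import pickle
a,b=pickle.load(open('c0.pkl','rb'))
f=lambda u,v,z: ray(a,140+(u+.5)/4.4-.5,122+(v+.5)/4.4-.5,z)
ring=f(140,316,16);gt=f(97,492,70)
d=ring-gt;print('ring',ring,'grip',gt,'dist',np.hypot(*d[:2]),'yaw',np.arctan2(d[1],d[0]))
for n,p,q in [('right edge',(212,261),(192,389)),('left',(87,247),(68,374))]:
    e=f(*p,14)-f(*q,14);print(n,np.hypot(*e[:2]),np.arctan2(e[1],e[0]))
k=f(401,197,290);piv=f(431,122,238);print('knob',k,'pivot',piv,np.hypot(*(k-piv)[:2]))
e1=f(118,66,168);e2=f(590,48,168);e=e1-e2;print('bed edge',e1,e2,'yaw x axis',np.arctan2(e[1],e[0])-np.pi/2)
for z in(200,215,230):
  print(z,[f(*p,z)[:2].round(1) for p in((386,93),(466,95),(468,175),(386,170))])
s=.64
print('scene knob top',ray(b,424*s,280*s,290),'gearbox top',[ray(b,u*s,v*s,215)[:2].round(1) for u,v in((404,341),(431,341),(431,318),(405,318))])
```

```text
ring [533.90472225 277.07546308  16.        ] grip [396.90105445 298.93140706  70.        ] dist 138.73603453270192 yaw -0.15819517265509217
right edge 101.37412438259601 -0.16416115986832042
left 100.6338040341556 -0.14987025010452196
knob [573.69183323  54.3413604  290.        ] pivot [633.17547813  36.34417284 238.        ] 62.146623159538784
bed edge [695.65060834 261.16386547 168.        ] [698.36866455 -74.75240207 168.        ] yaw x axis 0.008091292844209619
200 [array([662.8,  68.7]), array([659.7,  13.4]), array([603.4,  13.5]), array([608.7,  69.9])]
215 [array([659.3,  67.7]), array([656.2,  13. ]), array([600.7,  13.1]), array([605.8,  68.8])]
230 [array([655.8,  66.7]), array([652.8,  12.6]), array([597.9,  12.7]), array([602.9,  67.8])]
scene knob top [582.94506827  55.11962503 290.        ] gearbox top [array([688.8,  17.4]), array([686.8,  69.4]), array([607.5,  72. ]), array([609.6,  18.9])]
```

Run:
```python
from h import *
import pickle
a,b=pickle.load(open('c0.pkl','rb'))
t=cv2.resize(b['color'][165:255,225:345],None,fx=6,fy=6,interpolation=cv2.INTER_CUBIC)
cv2.imwrite('pics/d.png',t[:,:,::-1])
```

```text
(no output)
```

View pics/d.png

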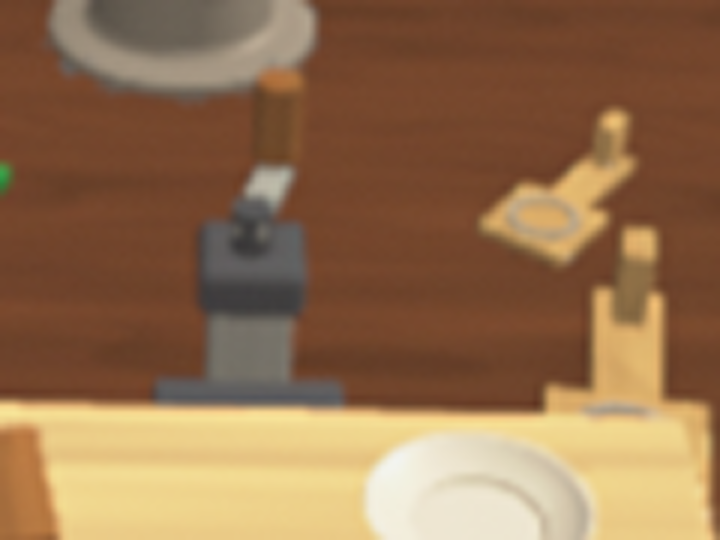

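The checks agree. The board measures 101 mm and its ring-to-grip distance 139 mm. The axis is about (627.5, 41), from the bed edge less 70 mm and the gearbox centre. The knob at (574, 54) then lies 55 mm from it. Now I'll work out the approach rows.

```bash
cat >> h.py <<'E'
def rows(*W):  # waypoints world (x,y,z,yaw) -> tool shift m, wz
    o=get_obs();r=R.from_euler('xyz',o['tcp_rot'])
    for w in W:
        print(w, r.inv().apply(np.array(w[:3])-o['tool_pos']).round(1), 'turn',(r.inv()*R.from_euler('xyz',[np.pi,0,w[3]])).as_rotvec().round(3))
E
python3 - <<'E'
from h import *
rows((420,-150,404,.05),(397,299,404,-.158))
E
```

```text
(420, -150, 404, 0.05) [ 365.3 -269.1    0.5] turn [-0.001 -0.     0.218]
(397, 299, 404, -0.158) [ 461.9 -708.2    1.2] turn [-0.001  0.     0.426]
```

```bash
P='python3 -m pendant'
$P '[[[0.3653,-0.2691,0],[0,0,0.2],0.0918],[[0.3653,-0.2691,0],[0,0,0.2],0.0918],[[0.3653,-0.2691,0],[0,0,0.2],0.0918],[[0.3653,-0.2691,0],[0,0,0.2],0.0918],[[0.3653,-0.2691,0],[0,0,0.2],0.0918],[[0.3653,-0.2691,0],[0,0,0.2],0.0918],[[0.3653,-0.2691,0],[0,0,0.2],0.0918],[[0.3653,-0.2691,0],[0,0,0.2],0.0918],[[0.3653,-0.2691,0],[0,0,0.2],0.0918],[[0.3653,-0.2691,0],[0,0,0.2],0.0918]]'
python3 - <<'E'
from h import *
rows((415,0,404,-.1),(397,299,404,-.158))
E
```

```text
time: 0.93
tool_pos: [397.5, -177.6, 404.7]
tcp_rot: [3.142, 0.0, 0.068]
contact_force: [1.3, -1.1, -0.6]
grip_width: 92.1
(415, 0, 404, -0.1) [  29.4 -176.     0.6] turn [0.    0.    0.168]
(397, 299, 404, -0.158) [  31.7 -475.5    0.6] turn [0.    0.    0.226]
```

```bash
P='python3 -m pendant'
$P '[[[0.029,-0.176,0],[0,0,0.168],0.0918],[[0.029,-0.176,0],[0,0,0.168],0.0918],[[0.029,-0.176,0],[0,0,0.168],0.0918],[[0.029,-0.176,0],[0,0,0.168],0.0918],[[0.0317,-0.4755,0],[0,0,0.226],0.0918],[[0.0317,-0.4755,0],[0,0,0.226],0.0918],[[0.0317,-0.4755,0],[0,0,0.226],0.0918],[[0.0317,-0.4755,0],[0,0,0.226],0.0918],[[0.0317,-0.4755,0],[0,0,0.226],0.0918],[[0.0317,-0.4755,0],[0,0,0.226],0.0918]]'
python3 - <<'E'
from h import *
rows((397,299,330,-.158),(397,299,204,-.158))
E
```

```text
time: 1.77
tool_pos: [398.8, 232.4, 404.5]
tcp_rot: [3.141, 0.0, -0.158]
contact_force: [1.6, -0.0, 0.4]
grip_width: 91.9
(397, 299, 330, -0.158) [-12.2 -65.5  74.5] turn [0. 0. 0.]
(397, 299, 204, -0.158) [-12.2 -65.6 200.5] turn [0. 0. 0.]
```

```bash
P='python3 -m pendant'
$P '[[[-0.0122,-0.0655,0.02],[0,0,0],0.0918],[[-0.0122,-0.0655,0.04],[0,0,0],0.0918],[[-0.0122,-0.0655,0.08],[0,0,0],0.0918],[[-0.0122,-0.0655,0.08],[0,0,0],0.0918],[[-0.0122,-0.0655,0.08],[0,0,0],0.0918]]'
python3 - <<'E'
from h import *
import pickle
c=cam('wrist');pickle.dump((c,get_obs()),open('w1.pkl','wb'))
cv2.imwrite('pics/w1.png',cv2.resize(c['color'],(800,600))[:,:,::-1])
o=get_obs();print(o['tool_pos'],o['tcp_rot'])
s=.64
for p in[(396.9,298.9,70),(533.9,277,14),(397,299,45)]:print(p,proj(c,p)/s)
print(-cv2.Rodrigues(np.array(c['rvec'],float))[0].T@np.array(c['tvec'],float).ravel())
E
```

```text
time: 2.18
tool_pos: [397.3, 296.7, 323.4]
tcp_rot: [3.138, 0.004, -0.158]
contact_force: [0.5, 0.8, 0.3]
grip_width: 91.6
[398.12329927 296.61064517 325.25019353] [ 3.14066490e+00  7.57442749e-04 -1.58527880e-01]
(396.9, 298.9, 70) [[394.94712732 306.08318665]]
(533.9, 277, 14) [[395.01848061  54.21209914]]
(397, 299, 45) [[395.17318384 292.9022335 ]]
[475.0923811  283.68854103 302.84805819]
```

View pics/w1.png

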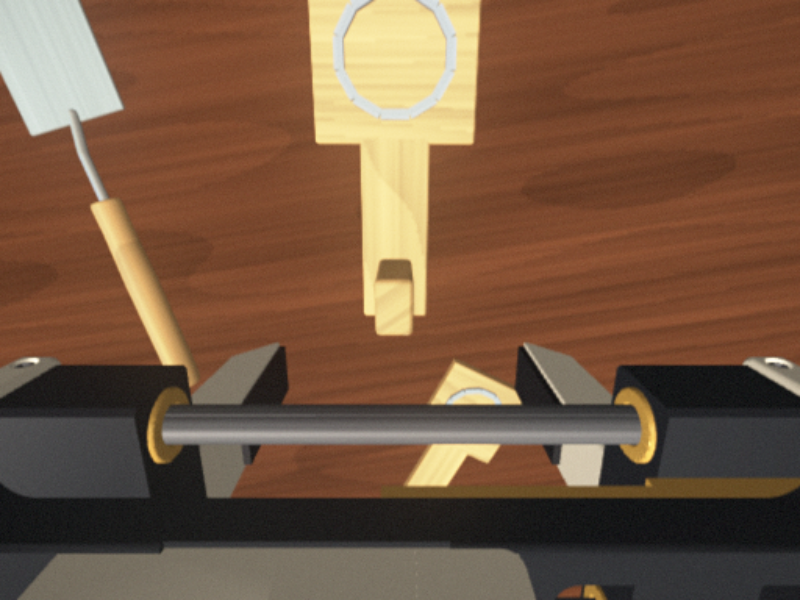

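The wrist view shows the board's grip top at (394,308) and the ring at (395,58), within a few pixels of prediction. The scraper is clear of the left finger. I'll descend and grasp.

```bash
P='python3 -m pendant'
$P '[[[0,0,0.04],[0,0,0],0.0918],[[0,0,0.08],[0,0,0],0.0918],[[0,0,0.12],[0,0,0],0.0918],[[0,0,0.12],[0,0,0],0.0918],[[0,0,0.12],[0,0,0],0],[[0,0,0.12],[0,0,0],0],[[0,0,0.12],[0,0,0],0],[[0,0,0.12],[0,0,0],0],[[0,0,0.12],[0,0,0],0],[[0,0,0.12],[0,0,0],0]]'
python3 - <<'E'
from h import *
rows((397,200,204,-.08),(400,41,204,0),(430,41,204,0))
E
```

```text
time: 3.07
tool_pos: [398.1, 297.0, 206.1]
tcp_rot: [-3.14, -0.002, -0.158]
contact_force: [-1.5, -0.2, -0.1]
grip_width: 56.6
(397, 200, 204, -0.08) [14.2 96.   1.9] turn [-0.001 -0.002 -0.078]
(400, 41, 204, 0) [ 42.2 252.5   1.8] turn [-0.001 -0.002 -0.158]
(430, 41, 204, 0) [ 71.8 247.8   1.8] turn [-0.001 -0.002 -0.158]
```

Fingers are still closing.

```bash
P='python3 -m pendant'
$P '[[[0,0,0],[0,0,0],0],[[0,0,0],[0,0,0],0],[[0,0,0],[0,0,0],0],[[0,0,0],[0,0,0],0],[[0,0,0],[0,0,0],0],[[0,0,0],[0,0,0],0],[[0,0,0],[0,0,0],0]]'
$P '[[[0.003,0.02,0],[0,0,-0.02],0],[[0.008,0.045,0],[0,0,-0.04],0],[[0.012,0.07,0],[0,0,-0.06],0],[[0.016,0.095,0],[0,0,-0.08],0],[[0.02,0.12,0],[0,0,-0.1],0],[[0.024,0.145,0],[0,0,-0.12],0],[[0.029,0.17,0],[0,0,-0.14],0],[[0.033,0.195,0],[0,0,-0.158],0],[[0.037,0.22,0],[0,0,-0.158],0],[[0.042,0.252,0],[0,0,-0.158],0]]'
python3 - <<'E'
from h import *
import pickle
rows((430,41,204,0),(487,41,204,0))
c=cam('wrist');pickle.dump((c,get_obs()),open('w2.pkl','wb'))
cv2.imwrite('pics/w2.png',cv2.resize(c['color'],(800,600))[:,:,::-1])
o=get_obs();p=o['tool_pos']
print(proj(c,[(p[0]+140,p[1],16),(627.5,41,80),(627.5,41,35),(574,54,240),(606,19,80),(606,63,80)])/.64)
E
```

```text
time: 3.65
tool_pos: [397.9, 297.0, 204.6]
tcp_rot: [-3.142, 0.0, -0.158]
contact_force: [0.1, 1.0, -0.7]
grip_width: 21.8
time: 4.48
tool_pos: [399.4, 40.8, 204.7]
tcp_rot: [-3.142, -0.0, 0.002]
contact_force: [1.1, 1.0, -1.7]
grip_width: 21.9
(430, 41, 204, 0) [30.6 -0.2  0.7] turn [-0.    -0.     0.002]
(487, 41, 204, 0) [87.6 -0.1  0.7] turn [-0.    -0.     0.002]
[[  413.28471108   -34.69638781]
 [  397.595058   -1043.70907122]
 [  399.21330913  -522.28622515]
 [  474.09344272   698.40732206]
 [  550.68154372  -766.76062403]
 [  244.98560427  -766.78970155]]
```

View pics/w2.png

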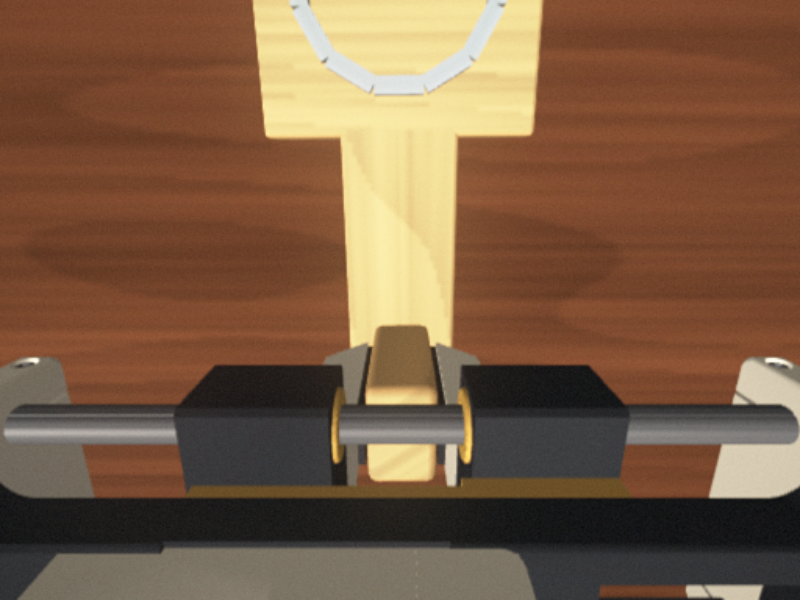

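The board is held and aligned. The ring's near outer edge is at (398,95), and the board's front corners are at (266,137) and (531,135).

Run:
```python
from h import *
import pickle
c,o=pickle.load(open('w2.pkl','rb'));p=o['tool_pos'];s=.64
for n,u,v,z,d in [('ringedge',398,95,16,36),('cornerL',266,137,14,50),('cornerR',531,135,14,50)]:
    q=ray(c,u*s,v*s,z);print(n,q+[d,0,0], (q+[d,0,0]-p)[:2])
```

```text
ringedge [536.65937766  41.56735384  16.        ] [136.84560307   5.07462323]
cornerL [536.66319676  90.31518546  14.        ] [136.84942217  53.82245486]
cornerR [537.43711173  -7.40765221  14.        ] [137.62333714 -43.90038281]
```

```bash
P='python3 -m pendant'
$P '[[[0.015,-0.002,0],[0,0,0],0],[[0.03,-0.0035,0],[0,0,0],0],[[0.045,-0.0035,0],[0,0,0],0],[[0.06,-0.0035,0],[0,0,0],0],[[0.075,-0.0035,0],[0,0,0],0],[[0.085,-0.0035,0],[0,0,0],0],[[0.085,-0.0035,0],[0,0,0],0],[[0.085,-0.0035,0],[0,0,0],0]]'
python3 - <<'E'
from h import *
import pickle
rows((490.2,40.3,204,0))
a=cam('top');b=cam('scene');w=cam('wrist');print(get_obs()['contact_force'],get_obs()['tool_pos'])
pickle.dump((a,b,w,get_obs()),open('c2.pkl','wb'))
t=cv2.resize(a['color'][110:200,180:300],None,fx=4,fy=4,interpolation=2)
t2=cv2.resize(w['color'],(480,360))
cv2.imwrite('pics/e.png',np.vstack([t2,t[:240]])[:,:,::-1])
E
```

```text
time: 5.2
tool_pos: [484.7, 44.9, 204.4]
tcp_rot: [3.141, 0.0, -0.0]
contact_force: [1.1, 0.4, -2.0]
grip_width: 22.0
(490.2, 40.3, 204, 0) [5.5 4.6 0.4] turn [ 0.  0. -0.]
[ 0.06869396 -0.22998552 -4.26840276] [483.74965798  44.99524026 204.38277647]
```

View pics/e.png

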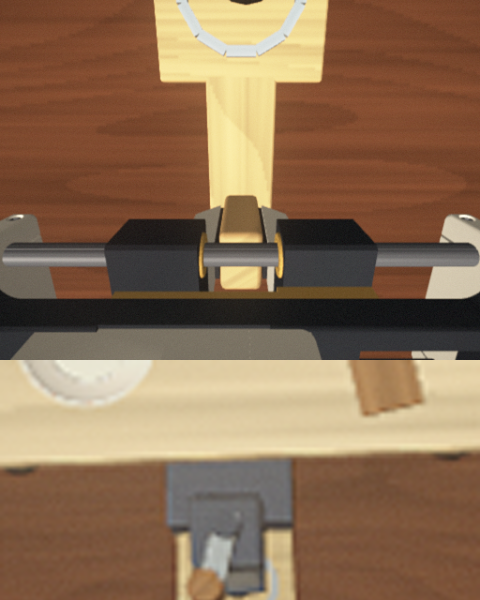

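The board sits under the jack's front. The foot's dark edge shows at the top of the wrist view, at (245,2), and the ring's near edge is at (240,55). I'll correct by about +6 mm in x and -4.6 mm in y.

```bash
P='python3 -m pendant'
$P '[[[0.003,0.0023,0],[0,0,0],0],[[0.006,0.0046,0],[0,0,0],0],[[0.006,0.0046,0],[0,0,0],0],[[0.006,0.0046,0],[0,0,0],0],[[0.006,0.0046,0],[0,0,0],0]]'
python3 - <<'E'
from h import *
import pickle
a=cam('top');w=cam('wrist');o=get_obs();print(o['contact_force'],o['tool_pos'])
pickle.dump((a,w,o),open('c3.pkl','wb'))
t=cv2.resize(a['color'][120:215,195:295],None,fx=6,fy=6,interpolation=cv2.INTER_CUBIC)[:570]
t2=cv2.resize(w['color'][:70,180:340],None,fx=5,fy=5,interpolation=cv2.INTER_CUBIC)
t2=cv2.resize(w['color'][:60,190:330],None,fx=5,fy=5,interpolation=cv2.INTER_CUBIC)
H=np.zeros((600,800,3),np.uint8);H[:300,:700]=t2
t=cv2.resize(a['color'][130:180,200:290],None,fx=6,fy=6,interpolation=cv2.INTER_CUBIC);H[300:600,:540]=t
cv2.imwrite('pics/f.png',H[:,:,::-1])
E
```

```text
time: 5.77
tool_pos: [490.5, 40.2, 204.5]
tcp_rot: [3.142, 0.001, -0.0]
contact_force: [0.2, -0.3, -4.3]
grip_width: 22.0
[ 0.45067217  0.40300882 -4.47472781] [490.47869723  40.28429083 204.5532859 ]
```

View pics/f.png

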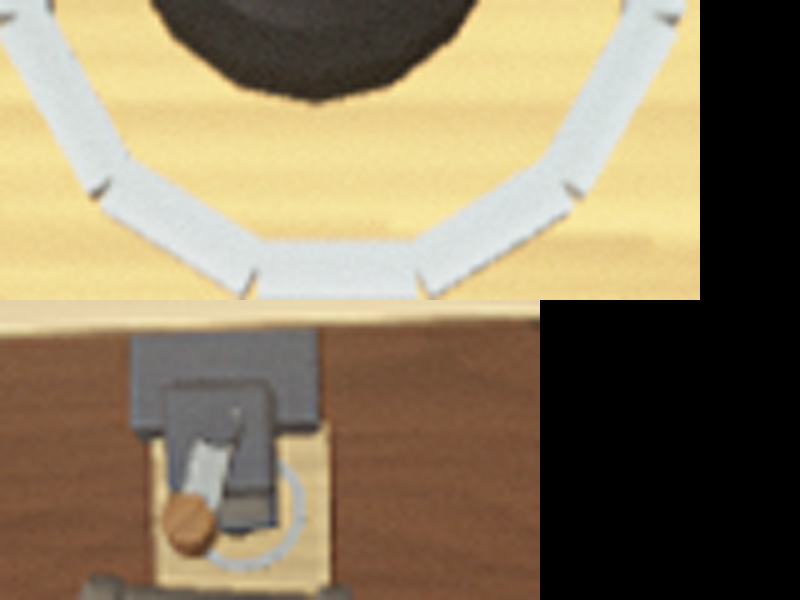

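The foot's front edge is at (316,102) in the upper crop and the ring's inner front edge at (337,240). I'll turn both into offsets.

Run:
```python
from h import *
import pickle
a,w,o=pickle.load(open('c3.pkl','rb'))
f=lambda u,v,z: ray(w,190+(u+.5)/5-.5,(v+.5)/5-.5,z)
r=f(337,240,18);print('ring by inner edge',r+[30,0,0],'outer',f(335,300,14)+[36,0,0])
print('ring sides L/R', f(-2,20,18),f(682,15,18), f(98,195,16),f(572,190,16))
for h in(22,28,35):
    q=f(316,102,h); l=f(150,0,h); rr=f(478,0,h); print(h,'foot axis',q+[20,0,0],'chord',l,rr,'mid y',(l+rr)[1]/2)
    # circle through 3 points
    P=[q,l,rr];A=np.array([[2*p[0],2*p[1],1] for p in P]);b=[p[0]**2+p[1]**2 for p in P];s=np.linalg.solve(A,b);print('   circle',s[:2],np.sqrt(s[2]+s[0]**2+s[1]**2))
```

```text
ring by inner edge [627.82528002  39.54714611  18.        ] outer [628.41891075  39.77285241  14.        ]
ring sides L/R [618.56370799  74.7330867   18.        ] [618.92683618   3.75014785  18.        ] [602.62386157  65.48709781  16.        ] [603.05024495  14.06068498  16.        ]
22 foot axis [630.00485858  41.70099792  22.        ] chord [619.11682268  58.41466214  22.        ] [619.07563903  25.29997546  22.        ] mid y 41.857318800636804
   circle [629.62669013  41.84422242] 19.62235425784869
28 foot axis [628.50191245  41.62558594  28.        ] chord [617.2770564   57.72143619  28.        ] [617.23739509  25.83082079  28.        ] mid y 41.776128490269414
   circle [627.39843076  41.76351621] 18.897021698050132
35 foot axis [626.7484753   41.53760531  35.        ] chord [615.13066241  56.91267257  35.        ] [615.09277716  26.45014035  35.        ] mid y 41.681406461507464
   circle [624.79879483  41.66935897] 18.05080037828599
```

The ring is at (628, 39.6) and the foot axis at about (629, 41.7), so the offset is about 2 mm, well inside 10 mm. I'll release, back straight out (the wrist camera sits below the crank), then rise.

```bash
P='python3 -m pendant'
$P '[[[0,0,0],[0,0,0],0.07],[[0,0,0],[0,0,0],0.07],[[0,0,0],[0,0,0],0.07],[[0,0,0],[0,0,0],0.07],[[0,0,0],[0,0,0],0.07],[[0,0,0],[0,0,0],0.07],[[-0.03,0,0],[0,0,0],0.07],[[-0.06,0,0],[0,0,0],0.07],[[-0.09,0,0],[0,0,0],0.07],[[-0.09,0,0],[0,0,0],0.07]]'
$P '[[[0,0,-0.04],[0,0,0],0.06],[[0,0,-0.08],[0,0,0],0.06],[[0,0,-0.12],[0,0,0],0.06],[[0,0,-0.16],[0,0,0],0.06],[[0,0,-0.2],[0,0,0],0.06],[[0,0,-0.24],[0,0,0],0.06],[[0,0,-0.28],[0,0,0],0.06],[[0,0,-0.3],[0,0,0],0.06],[[0,0,-0.3],[0,0,0],0.06],[[0,0,-0.3],[0,0,0],0.06]]'
python3 - <<'E'
from h import *
import pickle
a=cam('top');w=cam('wrist');o=get_obs();print(o['contact_force'],o['tool_pos'])
pickle.dump((a,w,o),open('c4.pkl','wb'))
cv2.imwrite('pics/g.png',cv2.resize(w['color'],(800,600))[:,:,::-1])
rows((575,54,490,0),(575,54,429,0))
print(proj(w,[(575,54,290),(628,40,16),(629,41.5,238)])/.64)
E
```

```text
time: 6.7
tool_pos: [395.1, 40.8, 204.0]
tcp_rot: [-3.141, 0.009, 0.0]
contact_force: [-2.0, 0.7, -0.3]
grip_width: 69.9
time: 7.53
tool_pos: [400.6, 40.4, 505.6]
tcp_rot: [3.141, -0.003, -0.0]
contact_force: [-0.0, -0.7, -0.2]
grip_width: 60.1
[ 0.75031457 -0.25746751  0.08448789] [400.51497894  40.33152913 503.57685895]
(575, 54, 490, 0) [174.5 -13.7  13.2] turn [-0.     0.002 -0.   ]
(575, 54, 429, 0) [174.6 -13.7  74.2] turn [-0.     0.002 -0.   ]
[[ 361.84609375 -115.38660976]
 [ 400.94469265   -6.77391173]
 [ 397.14439511 -194.86115113]]
```

View pics/g.png

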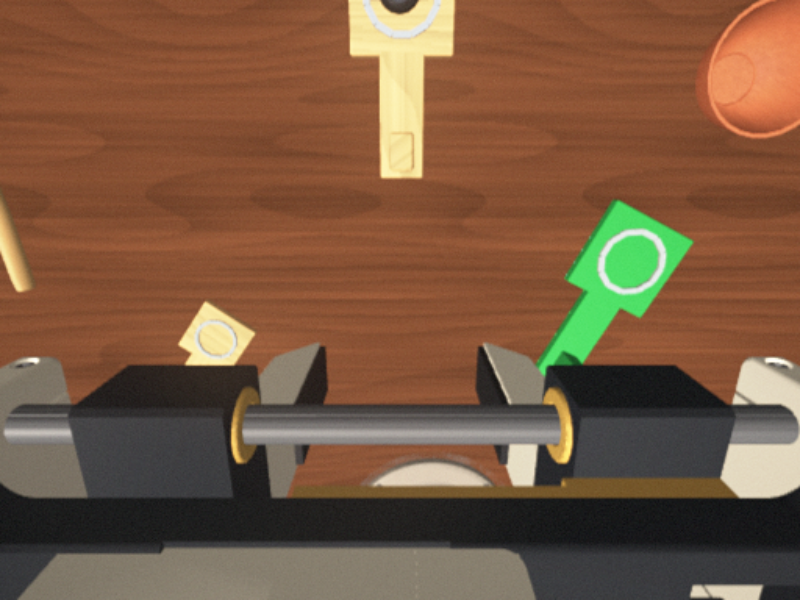

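The board lies where placed: ring near (401,5), grip at (400,152). I'll move above and check the knob from closer.

```bash
P='python3 -m pendant'
$P '[[[0.04,-0.008,0],[0,0,0],0.06],[[0.08,-0.0137,0],[0,0,0],0.06],[[0.1,-0.0137,0],[0,0,0],0.06],[[0.1,-0.0137,0],[0,0,0],0.06]]'
python3 - <<'E'
from h import *
import pickle
w=cam('wrist');o=get_obs();print(o['contact_force'],o['tool_pos'])
pickle.dump((w,o),open('c5.pkl','wb'))
cv2.imwrite('pics/k.png',cv2.resize(w['color'][:230],(800,359))[:,:,::-1])
print(proj(w,[(575,54,290),(629,41.5,238)])/.64)
E
```

```text
time: 7.97
tool_pos: [503.8, 54.0, 501.5]
tcp_rot: [-3.141, 0.004, -0.0]
contact_force: [-1.5, 0.5, -0.4]
grip_width: 60.1
[-0.27338909  0.13228128 -0.64536768] [502.11132395  53.99878467 501.83356332]
[[400.07966909 177.59723139]
 [425.13514655  61.98206774]]
```

View pics/k.png

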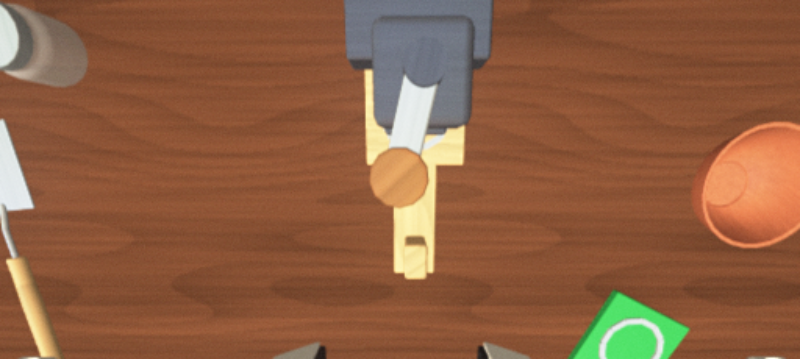

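The knob top is at (399,177.5) against a predicted (400,177.6), and the hub is at about (425,62) as predicted. Descending on the knob.

```bash
P='python3 -m pendant'
$P '[[[0.035,0,0],[0,0,0],0.06],[[0.073,0,0],[0,0,0],0.06],[[0.073,0,0.02],[0,0,0],0.06],[[0.073,0,0.045],[0,0,0],0.06],[[0.073,0,0.072],[0,0,0],0.06],[[0.073,0,0.072],[0,0,0],0.06],[[0.073,0,0.072],[0,0,0],0.06]]'
$P '[[[0,0,0],[0,0,0],0.0],[[0,0,0],[0,0,0],0.0],[[0,0,0],[0,0,0],0.0],[[0,0,0],[0,0,0],0.0],[[0,0,0],[0,0,0],0.0],[[0,0,0],[0,0,0],0.0],[[0,0,0],[0,0,0],0.0],[[0,0,0],[0,0,0],0.0]]'
cat > arc.py <<'E'
# report load along the path and list world/tool shifts round the circle from the present pose
import sys
from h import *
C=np.array([629,41.7])
o=get_obs();p=o['tool_pos'][:2]-C;a=np.arctan2(p[1],p[0]);t=np.array([np.sin(a),-np.cos(a)]) # clockwise tangent
F=o['contact_force'];print('t',round(o['time'],2),'ang',np.degrees(a).round(1),'r',np.hypot(*p).round(2),'F tan',round(-F[:2]@t,2),'rad',round(F[:2]@p/np.hypot(*p),2),'z',F[2].round(1),'w',round(o['grip_width'],1))
r=R.from_euler('xyz',o['tcp_rot'])
for d in map(float,sys.argv[1:]):
    b=a-np.radians(d);q=C+55*np.array([np.cos(b),np.sin(b)])
    s=q-(C+55*p/np.hypot(*p));print(d,(s[0]).round(1),(-s[1]).round(1))
E
python3 arc.py 5 15 25 35 45 55 65 70
```

```text
time: 8.6
tool_pos: [572.8, 53.9, 431.6]
tcp_rot: [-3.142, 0.005, -0.0]
contact_force: [1.1, -0.2, 0.8]
grip_width: 60.0
time: 9.27
tool_pos: [573.6, 54.4, 433.3]
tcp_rot: [-3.141, -0.001, 0.0]
contact_force: [0.3, 2.7, 3.7]
grip_width: 25.6
t 9.27 ang 167.1 r 56.82 F tan -2.73 rad 0.28 z 3.7 w 25.6
5.0 1.3 -4.6
15.0 5.0 -13.5
25.0 10.2 -21.5
35.0 16.7 -28.5
45.0 24.4 -34.3
55.0 32.9 -38.7
65.0 42.1 -41.5
70.0 46.8 -42.3
```

```bash
P='python3 -m pendant'
$P '[[[0.0013,-0.0046,0],[0,0,0],0],[[0.005,-0.0135,0],[0,0,0],0],[[0.0102,-0.0215,0],[0,0,0],0],[[0.0167,-0.0285,0],[0,0,0],0],[[0.0244,-0.0343,0],[0,0,0],0],[[0.0329,-0.0387,0],[0,0,0],0],[[0.0421,-0.0415,0],[0,0,0],0],[[0.0468,-0.0423,0],[0,0,0],0]]'
python3 arc.py 5 10 20 30 40 50 55 60
```

```text
time: 9.93
tool_pos: [620.5, 96.9, 433.2]
tcp_rot: [3.141, 0.001, 0.0]
contact_force: [-6.9, 0.7, 7.9]
grip_width: 25.3
t 9.93 ang 98.8 r 55.85 F tan 6.68 rad 1.79 z 7.9 w 25.3
5.0 4.8 -0.5
10.0 9.6 -0.6
20.0 19.1 0.4
30.0 28.3 3.1
40.0 36.9 7.3
50.0 44.6 13.0
55.0 48.1 16.3
60.0 51.3 19.9
```

```bash
P='python3 -m pendant'
$P '[[[0.0048,-0.0005,0],[0,0,0],0],[[0.0096,-0.0006,0],[0,0,0],0],[[0.0191,0.0004,0],[0,0,0],0],[[0.0283,0.0031,0],[0,0,0],0],[[0.0369,0.0073,0],[0,0,0],0],[[0.0446,0.013,0],[0,0,0],0],[[0.0481,0.0163,0],[0,0,0],0],[[0.0513,0.0199,0],[0,0,0],0]]'
python3 arc.py 3 6 9 12
```

```text
time: 10.6
tool_pos: [671.3, 76.5, 433.2]
tcp_rot: [3.141, 0.003, -0.0]
contact_force: [-8.0, 1.2, 7.2]
grip_width: 25.6
t 10.6 ang 39.4 r 54.8 F tan 6.0 rad -5.37 z 7.2 w 25.6
3.0 1.8 2.3
6.0 3.4 4.6
9.0 4.9 7.1
12.0 6.3 9.6
```

```bash
P='python3 -m pendant'
$P '[[[0.0018,0.0023,0],[0,0,0],0],[[0.0034,0.0046,0],[0,0,0],0],[[0.0049,0.0071,0],[0,0,0],0],[[0.0063,0.0096,0],[0,0,0],0],[[0.0063,0.0096,0],[0,0,0],0]]'
python3 arc.py 2 4 6 8 10 12
```

```text
time: 11.02
tool_pos: [677.4, 66.9, 433.2]
tcp_rot: [3.142, 0.003, -0.0]
contact_force: [-6.9, 0.6, 5.7]
grip_width: 25.3
t 11.02 ang 27.5 r 54.57 F tan 3.73 rad -5.83 z 5.7 w 25.3
2.0 0.9 1.7
4.0 1.7 3.5
6.0 2.4 5.2
8.0 3.1 7.0
10.0 3.7 8.9
12.0 4.2 10.7
```

```bash
P='python3 -m pendant'
$P '[[[0.0009,0.0017,0],[0,0,0],0],[[0.0017,0.0035,0],[0,0,0],0],[[0.0024,0.0052,0],[0,0,0],0],[[0.0031,0.007,0],[0,0,0],0],[[0.0037,0.0089,0],[0,0,0],0],[[0.0042,0.0107,0],[0,0,0],0]]'
python3 arc.py 2 4 6 8 10 12
```

```text
time: 11.52
tool_pos: [681.3, 56.9, 433.2]
tcp_rot: [-3.141, 0.003, 0.001]
contact_force: [-8.4, 4.5, 6.4]
grip_width: 25.4
t 11.52 ang 16.2 r 54.49 F tan 6.68 rad -6.82 z 6.4 w 25.4
2.0 0.5 1.9
4.0 0.9 3.7
6.0 1.3 5.6
8.0 1.6 7.5
10.0 1.9 9.4
12.0 2.0 11.3
```

```bash
P='python3 -m pendant'
$P '[[[0.0003,0.0019,0],[0,0,0],0],[[0.0005,0.0037,0],[0,0,0],0],[[0.0007,0.0056,0],[0,0,0],0],[[0.0008,0.0075,0],[0,0,0],0],[[0.0009,0.0094,0],[0,0,0],0],[[0.001,0.0113,0],[0,0,0],0]]'
python3 arc.py 2 4 6 8 10 12
```

```text
time: 12.02
tool_pos: [682.7, 46.0, 433.3]
tcp_rot: [-3.14, 0.001, 0.001]
contact_force: [-5.4, 4.7, 5.3]
grip_width: 25.5
t 12.02 ang 4.6 r 53.87 F tan 5.16 rad -5.0 z 5.3 w 25.5
2.0 0.1 1.9
4.0 0.2 3.8
6.0 0.2 5.8
8.0 0.1 7.7
10.0 -0.1 9.6
12.0 -0.3 11.5
```

```bash
P='python3 -m pendant'
$P '[[[0,0.0019,0],[0,0,0],0],[[-0.0001,0.0038,0],[0,0,0],0],[[-0.0003,0.0058,0],[0,0,0],0],[[-0.0005,0.0077,0],[0,0,0],0],[[-0.0008,0.0096,0],[0,0,0],0],[[-0.0011,0.0115,0],[0,0,0],0]]'
python3 arc.py 2 4 6 8 10 12
```

```text
time: 12.52
tool_pos: [682.0, 34.7, 433.3]
tcp_rot: [-3.139, -0.0, 0.001]
contact_force: [-1.8, 6.9, 4.6]
grip_width: 25.5
t 12.52 ang -7.5 r 53.43 F tan 6.65 rad -2.67 z 4.6 w 25.5
2.0 -0.3 1.9
4.0 -0.6 3.8
6.0 -1.0 5.7
8.0 -1.5 7.5
10.0 -2.1 9.4
12.0 -2.7 11.2
```

```bash
P='python3 -m pendant'
$P '[[[-0.0003,0.0019,0],[0,0,0],0],[[-0.0006,0.0038,0],[0,0,0],0],[[-0.001,0.0057,0],[0,0,0],0],[[-0.0015,0.0075,0],[0,0,0],0],[[-0.0021,0.0094,0],[0,0,0],0],[[-0.0027,0.0112,0],[0,0,0],0]]'
python3 arc.py 2 4 6 8 10 12
```

```text
time: 13.02
tool_pos: [679.3, 23.6, 433.3]
tcp_rot: [-3.139, -0.001, 0.001]
contact_force: [-0.7, 6.9, 5.1]
grip_width: 25.6
t 13.02 ang -19.8 r 53.47 F tan 6.27 rad -2.97 z 5.1 w 25.6
2.0 -0.7 1.8
4.0 -1.4 3.6
6.0 -2.2 5.3
8.0 -3.1 7.0
10.0 -4.0 8.7
12.0 -5.0 10.4
```

```bash
P='python3 -m pendant'
$P '[[[-0.0007,0.0018,0],[0,0,0],0],[[-0.0014,0.0036,0],[0,0,0],0],[[-0.0022,0.0053,0],[0,0,0],0],[[-0.0031,0.007,0],[0,0,0],0],[[-0.004,0.0087,0],[0,0,0],0],[[-0.005,0.0104,0],[0,0,0],0]]'
python3 arc.py 2 4 6 8 10 12
```

```text
time: 13.52
tool_pos: [674.4, 13.3, 433.3]
tcp_rot: [-3.139, -0.001, 0.001]
contact_force: [-1.1, 8.0, 4.3]
grip_width: 25.3
t 13.52 ang -32.0 r 53.57 F tan 6.18 rad -5.12 z 4.3 w 25.3
2.0 -1.0 1.6
4.0 -2.1 3.2
6.0 -3.3 4.7
8.0 -4.5 6.2
10.0 -5.8 7.7
12.0 -7.1 9.1
```

```bash
P='python3 -m pendant'
$P '[[[-0.001,0.0016,0],[0,0,0],0],[[-0.0021,0.0032,0],[0,0,0],0],[[-0.0033,0.0047,0],[0,0,0],0],[[-0.0046,0.0062,0],[0,0,0],0],[[-0.0059,0.0076,0],[0,0,0],0],[[-0.0073,0.009,0],[0,0,0],0]]'
python3 arc.py 2 4 6 8 10 12
```

```text
time: 14.02
tool_pos: [667.5, 4.5, 433.3]
tcp_rot: [-3.139, -0.003, 0.001]
contact_force: [2.3, 8.4, 3.8]
grip_width: 25.7
t 14.02 ang -44.0 r 53.53 F tan 7.6 rad -4.19 z 3.8 w 25.7
2.0 -1.4 1.4
4.0 -2.8 2.7
6.0 -4.2 3.9
8.0 -5.7 5.1
10.0 -7.2 6.3
12.0 -8.8 7.4
```

```bash
P='python3 -m pendant'
$P '[[[-0.0014,0.0014,0],[0,0,0],0],[[-0.0028,0.0026,0],[0,0,0],0],[[-0.0042,0.0038,0],[0,0,0],0]]'
python3 arc.py 2 4 6 8 10 12
```

```text
time: 14.27
tool_pos: [663.5, 0.7, 433.3]
tcp_rot: [-3.139, -0.004, 0.001]
contact_force: [4.0, 7.4, 2.7]
grip_width: 25.6
t 14.27 ang -49.9 r 53.58 F tan 7.81 rad -3.13 z 2.7 w 25.6
2.0 -1.5 1.2
4.0 -3.0 2.4
6.0 -4.6 3.5
8.0 -6.2 4.5
10.0 -7.8 5.5
12.0 -9.5 6.4
```

```bash
P='python3 -m pendant'
$P '[[[-0.0015,0.0012,0],[0,0,0],0],[[-0.003,0.0023,0],[0,0,0],0],[[-0.0046,0.0034,0],[0,0,0],0]]'
python3 arc.py 2 4 6 8 10 12
```

```text
time: 14.52
tool_pos: [659.1, -2.7, 433.3]
tcp_rot: [-3.139, -0.005, 0.001]
contact_force: [5.9, 7.8, 2.7]
grip_width: 25.5
t 14.52 ang -55.9 r 53.65 F tan 9.25 rad -3.16 z 2.7 w 25.5
2.0 -1.6 1.0
4.0 -3.3 2.0
6.0 -4.9 3.0
8.0 -6.6 3.9
10.0 -8.4 4.7
12.0 -10.1 5.4
```

The load is climbing, 7.6 → 7.8 → 9.3 N. Smaller steps now.

```bash
P='python3 -m pendant'
$P '[[[-0.0008,0.0005,0],[0,0,0],0],[[-0.0016,0.001,0],[0,0,0],0]]'; python3 arc.py
$P '[[[-0.0008,0.0005,0],[0,0,0],0],[[-0.0016,0.001,0],[0,0,0],0]]'; python3 arc.py 2 4 6 8
```

```text
time: 14.68
tool_pos: [657.6, -3.7, 433.3]
tcp_rot: [-3.139, -0.005, 0.001]
contact_force: [6.4, 7.8, 1.7]
grip_width: 25.6
t 14.68 ang -57.8 r 53.68 F tan 9.55 rad -3.22 z 1.7 w 25.6
time: 14.85
tool_pos: [656.1, -4.7, 433.3]
tcp_rot: [-3.139, -0.005, 0.001]
contact_force: [6.2, 7.4, 2.7]
grip_width: 25.2
t 14.85 ang -59.7 r 53.72 F tan 9.08 rad -3.31 z 2.7 w 25.2
2.0 -1.7 0.9
4.0 -3.4 1.8
6.0 -5.1 2.6
8.0 -6.9 3.4
```

```bash
P='python3 -m pendant'
$P '[[[-0.0008,0.0005,0],[0,0,0],0],[[-0.0017,0.0009,0],[0,0,0],0]]'; python3 arc.py
$P '[[[-0.0008,0.0004,0],[0,0,0],0],[[-0.0017,0.0009,0],[0,0,0],0]]'; python3 arc.py 2 4 6 8
```

```text
time: 15.02
tool_pos: [654.5, -5.6, 433.3]
tcp_rot: [-3.139, -0.005, 0.001]
contact_force: [8.2, 8.5, 2.6]
grip_width: 25.2
t 15.02 ang -61.7 r 53.75 F tan 11.28 rad -3.62 z 2.6 w 25.2
time: 15.18
tool_pos: [652.8, -6.5, 433.3]
tcp_rot: [-3.139, -0.006, 0.001]
contact_force: [8.3, 8.0, 2.9]
grip_width: 25.2
t 15.18 ang -63.7 r 53.79 F tan 10.95 rad -3.51 z 2.9 w 25.2
2.0 -1.7 0.8
4.0 -3.5 1.6
6.0 -5.3 2.3
8.0 -7.1 2.9
```

A line through the readings puts the load at about 10.9 N now (free running was about 6.2 N), at the top of the 8.8–11 N band. I'll ease back about 3° toward 10.3 N, then let go.

```bash
P='python3 -m pendant'
$P '[[[0.0008,-0.0004,0],[0,0,0],0],[[0.0017,-0.0009,0],[0,0,0],0],[[0.0026,-0.0013,0],[0,0,0],0],[[0.0026,-0.0013,0],[0,0,0],0]]'; python3 arc.py
$P '[[[0,0,0],[0,0,0],0.046],[[0,0,0],[0,0,0],0.046],[[0,0,0],[0,0,0],0.046],[[0,0,0],[0,0,0],0.046],[[0,0,0],[0,0,0],0.046]]'; python3 arc.py
```

```text
time: 15.52
tool_pos: [654.3, -6.1, 433.3]
tcp_rot: [-3.141, 0.0, 0.001]
contact_force: [-3.0, 5.1, 4.8]
grip_width: 25.3
t 15.52 ang -62.1 r 54.05 F tan -0.24 rad -5.92 z 4.8 w 25.3
time: 15.93
tool_pos: [654.4, -7.3, 432.3]
tcp_rot: [3.141, 0.001, -0.001]
contact_force: [-0.0, -0.4, 0.4]
grip_width: 45.3
t 15.93 ang -62.6 r 55.23 F tan -0.21 rad 0.37 z 0.4 w 45.3
```

The arm's slack took up most of that back-off, with almost no reverse load, so the crank barely moved and the bearing may sit near the upper limit. I'll regrip and ease back about 5° properly.

```bash
P='python3 -m pendant'
$P '[[[0,0,0],[0,0,0],0],[[0,0,0],[0,0,0],0],[[0,0,0],[0,0,0],0],[[0,0,0],[0,0,0],0],[[0,0,0],[0,0,0],0]]'; python3 arc.py -3 -6
$P '[[[0.0012,-0.0005,0],[0,0,0],0],[[0.0025,-0.0012,0],[0,0,0],0]]'; python3 arc.py
$P '[[[0.0013,-0.0007,0],[0,0,0],0],[[0.0025,-0.0014,0],[0,0,0],0]]'; python3 arc.py
```

```text
time: 16.35
tool_pos: [654.3, -6.2, 432.7]
tcp_rot: [-3.14, -0.0, 0.001]
contact_force: [0.3, 4.7, 0.8]
grip_width: 25.2
t 16.35 ang -62.1 r 54.19 F tan 2.48 rad -4.0 z 0.8 w 25.2
-3.0 2.5 -1.4
-6.0 4.9 -3.0
time: 16.52
tool_pos: [656.3, -5.3, 432.7]
tcp_rot: [-3.141, 0.002, 0.0]
contact_force: [-5.2, 4.6, 0.8]
grip_width: 25.3
t 16.52 ang -59.8 r 54.34 F tan -2.17 rad -6.56 z 0.8 w 25.3
time: 16.68
tool_pos: [658.8, -3.8, 432.7]
tcp_rot: [-3.141, 0.003, 0.0]
contact_force: [-5.8, 4.9, 1.4]
grip_width: 25.5
t 16.68 ang -56.8 r 54.37 F tan -2.15 rad -7.31 z 1.4 w 25.5
```

Running in reverse, the load is -2.2 N, which means friction 6 N less about 3.8 N of bearing. That corresponds to about 9.8 N forward, mid-band, and agrees with the earlier forward readings here (9.3–9.6 N). Letting go and rising.

```bash
P='python3 -m pendant'
$P '[[[0,0,0],[0,0,0],0.046],[[0,0,0],[0,0,0],0.046],[[0,0,0],[0,0,0],0.046],[[0,0,0],[0,0,0],0.046],[[0,0,0],[0,0,0],0.046],[[0,0,-0.02],[0,0,0],0.046],[[0,0,-0.05],[0,0,0],0.046],[[0,0,-0.09],[0,0,0],0.046],[[0,0,-0.09],[0,0,0],0.046]]'
$P '[[[-0.04,0,0],[0,0,0],0.046],[[-0.08,0,0],[0,0,0],0.046],[[-0.12,0,0],[0,0,0],0.046],[[-0.16,0,0],[0,0,0],0.046],[[-0.2,0,0],[0,0,0],0.046],[[-0.24,0,0],[0,0,0],0.046],[[-0.24,0,0],[0,0,0],0.046],[[-0.24,0,0],[0,0,0],0.046]]'
python3 - <<'E'
from h import *
a=cam('top');w=cam('wrist');o=get_obs();print(o['contact_force'],o['tool_pos'],o['time'])
H=np.hstack([cv2.resize(a['color'],(400,300)),cv2.resize(w['color'],(400,300))])
t=cv2.resize(a['color'][115:195,190:297],None,fx=3.7,fy=3.7,interpolation=2)[:296,:396];Z=np.zeros((300,800,3),np.uint8);Z[:t.shape[0],:t.shape[1]]=t
cv2.imwrite('pics/z.png',np.vstack([H,Z])[:,:,::-1])
E
```

```text
time: 17.43
tool_pos: [658.6, -4.5, 531.5]
tcp_rot: [3.14, -0.014, -0.0]
contact_force: [1.6, 1.3, 3.7]
grip_width: 45.6
time: 18.1
tool_pos: [417.5, -4.2, 523.7]
tcp_rot: [3.141, -0.003, -0.001]
contact_force: [0.7, -0.0, 0.3]
grip_width: 45.9
[ 0.33928905 -0.04653861  0.04010413] [419.78920583  -4.51959035 523.26630607] 18.2
```

View pics/z.png

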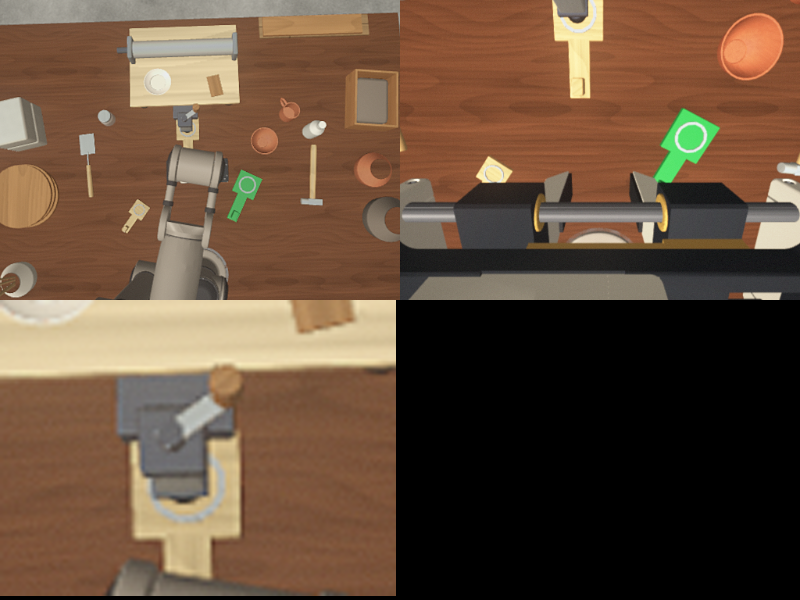

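The board lies straight with the foot inside the ring (lower crop, about (187,490)), and the knob is left at (226,383). The bystanders look unmoved, and the robot is clear with zero force. Handing in.

```bash
python3 -c "
from plant import close_job
print(close_job())"
```

```text
the job is handed in; nothing more can be done
None
```

I slid the large natural-wood board under the jack, cranked the foot down onto it and handed the job in at about 18 s of the 72 s. I got no verdict back.

- **Board:** before cranking, the wrist camera put the ring's centre about 2 mm from the jack's axis (limit 10 mm). The last pictures show the board still straight, with the foot inside the ring.
- **Bearing:** the crank ran free at about 6 N. I cranked about 230°, until the load readings reached about 11 N, the top of the 8.8–11 N band.
- **Easing back:** the first small back-off was mostly taken up by slack in the arm, so I regripped and eased back about 5°. The crank then ran backwards at −2.2 N, which implies about 9.8 N forwards. The earlier forward readings there were 9.3–9.6 N.
- **Foot force:** I could not measure it directly. From the crank load I estimate 60–75 N, inside the 40–95 N wanted.
- **At hand-in:** the robot was clear and read no contact force. The bystanders looked unmoved by eye; I did not measure their positions.

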